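# Set up a brush soak: brush in the jug, safety cap off the cleaner

## Task

The dish brush is due for a soak in cleaner: first stand it bristles-down in the measuring jug and let go of it. Then open the cleaner bottle: press its push-and-turn safety cap down, keep it pressed while you twist it anticlockwise until it is free, and lift it straight off. Finish while still holding the cap level, about five centimetres above the open mouth, with the bottle and jug left standing where they are and the mug, glass and notebook undisturbed.

Things in the scene. Friction and masses are not known exactly. Their poses are not given: they have to be found in the camera images.
- dish_brush: white dish brush, 289 mm long, 75 g, lying flat, bristles up, head nearest the robot. Origin: middle of its length, on the underside. +y along the handle to its free end (y = +141 mm). Handle 17 mm wide (x), 14 mm high (z), y = -90 to +141 mm; head 42 mm wide, 33 mm high, y = -140 to -90 mm. It balances at about y = -50 mm.
- brush_head (a point): the outer end of the brush's head, 140 mm from the origin along -y, 16 mm above its underside
- jug: translucent pale-blue plastic measuring jug, 118 mm high, round, 80 mm outside at the foot and 94 mm at the rim, wall 3.5 mm, 250 g, open at the top; its handle sticks out 80 mm along its -y. A wire dish rack with plates (about 0.25 m high) stands close on its right (-y). Origin: centre of its underside, z up.
- jug_floor (a point): centre of the jug's inner floor, 5 mm above its underside
- cleaner_bottle: white round plastic cleaner bottle with a blue and white label, 84 mm wide, shoulder from 122 to 156 mm, mouth at 180 mm, 0.85 kg, standing loose on the worktop. Origin: centre of its underside, z up.
- bottle_mouth (a point): centre of the bottle's mouth, on its axis, 180 mm above its underside
- safety_cap: red round ribbed cap on the bottle, 54 mm wide, 26 mm high. Origin: centre of its underside, z up; locked, it sits 168 mm above the bottle's underside with its x axis along the bottle's x. Bayonet closure: inside, a sprung disc pushes it up into locking notches, where it can neither turn nor lift. Once free it rests on its spring about 2 mm above the locked height.
- cap_grip (a point): centre of the cap, halfway up its side, 13 mm above its underside: the point to grip, from above, pads on the ribbed sides
- cap_disc (a joint): the sprung disc in the cap, m: 0 when locked, + by how far the cap is pressed down (stop at 0.006), -0.002 when off. About 5 N at 0, 9 N at 0.005. From 0.0035 down the cap can turn, anticlockwise seen from above; it is free to lift when turned 0.9 to 1.5 rad from locked (stop at about 1.5 rad), best 1.2 rad.
- mug: white mug with a leaf pattern, 91 mm high, 82 mm wide with its handle to -y; origin at the centre of its underside; leave alone
- glass: clear drinking glass, 81 mm wide, 93 mm high; origin at the centre of its underside; leave alone
- notebook: brown notebook, 148 x 109 x 13 mm, with a pen lying on it; origin at the centre of its underside; leave alone
There are look-alikes about, which are no part of the job. Several things have the shape of the safety_cap; the one meant has the colours described above.

How it is judged:
On the way, in this order (a step that is already met when the one before it is completed fails the run):
1. the brush stands bristles-down in the jug and has been let go (angle between dish_brush's own y axis and vertical below 0.6 rad and z of brush_head in the frame of jug_floor below 0.035 m and horizontal distance between brush_head and jug_floor below 0.04 m and contact force between each of the arm, the fingers and dish_brush below 0.1 N), for 0.3 s.
2. the cap is pressed down on the bottle, still at its locked angle (value of joint cap_disc above 0.003 m and angle between the x axis of safety_cap and the x axis of cleaner_bottle, either way round below 0.25 rad and horizontal distance between safety_cap and bottle_mouth below 0.006 m), for 0.05 s.
3. the cap has been turned while down on the bottle (angle between the x axis of safety_cap and the x axis of cleaner_bottle, either way round above 0.65 rad and z of safety_cap in the frame of bottle_mouth below -0.008 m and horizontal distance between safety_cap and bottle_mouth below 0.006 m), for 0.05 s.
At the end, for the whole second after the job is handed in: Cap held still and level in the fingers, underside 20 to 120 mm above the mouth, within 30 mm of its axis, clear of the bottle; bottle upright within 50 mm and jug within 60 mm of where they stood; brush at rest in the jug, bristles down, handle up (may lean on the rim, up to 0.6 rad) (contact force between the fingers and safety_cap above 2 N and z of safety_cap in the frame of bottle_mouth between 0.02 and 0.12 m and horizontal distance between safety_cap and bottle_mouth below 0.03 m and angle between safety_cap's own z axis and vertical below 0.25 rad and linear speed of safety_cap below 0.03 m/s and contact force between safety_cap and cleaner_bottle below 0.1 N and angle between cleaner_bottle's own z axis and vertical below 0.06 rad and height (world z) of cleaner_bottle below 0.006 m and distance of cleaner_bottle from where it was at the start of the episode below 0.05 m and angle between jug's own z axis and vertical below 0.08 rad and distance of jug from where it was at the start of the episode below 0.06 m and angle between dish_brush's own y axis and vertical below 0.6 rad and z of brush_head in the frame of jug_floor below 0.035 m and horizontal distance between brush_head and jug_floor below 0.04 m and linear speed of dish_brush below 0.05 m/s); the arm keeps its last pose, push and grip.
It fails at once if the bottle is tipped or lifted off the worktop (angle between cleaner_bottle's own z axis and vertical above 0.2 rad or height (world z) of cleaner_bottle above 0.015 m).
It fails at once if the jug is tipped over (angle between jug's own z axis and vertical above 0.35 rad).
It fails at once if the mug, glass or notebook is pushed away or knocked over (distance of any of mug, glass, notebook from where it was at the start of the episode above 0.03 m or angle between any of mug, glass's own z axis and vertical above 0.3 rad).
It also fails if it takes over 72 s, if anything falls off the work surface, if the arm or the gripper's body presses on something with over 40 N, if the wrist force passes 120 N, or if a joint passes its speed limit or range.

## Robot

A 6-joint arm with a two-finger parallel gripper is mounted at the origin on a cart in front of the work surface, level with it; the furniture and walls round the work are solid. World frame = base frame: x ahead of the robot, y to its left, z up, the work surface at z = 0. Lengths are in m, angles in rad, forces in N, time in s.
With the tool pointing down it reaches from about 0.375 to 0.9 m from the base axis. Payload 3.1 kg.
Tool frame: the origin (TCP) lies at the very end of the fingers, on their centre line; the grasp point (between the pads) lies 19 mm behind it; z points along the fingers, y is the line along which they close (so a half turn about z gives the same grasp; the last joint's range is limited). The gripper opens to 85 mm and grips with 20 to 120 N. Pads are 22 mm wide; open, the fingers measure 114 mm over their backs; the gripper's body (76 mm by 85 mm) begins 54 mm behind the grasp point. The pads swing forward as they close: fully open they stand 13 mm farther back than shut.
Start: joints at [1.119, 0.527, 1.433, -0, 1.181, -0.178], TCP at [0.168, 0.602, 0.231] pointing down, gripper open.
Joint ranges: [-3.08, 3.08], [-0.75, 2.2], [0.22, 2.44], [-1.43, 4.57], [0, 2.65], [-2.85, 2.85]. Speed limits (rad/s): [2.79, 2.79, 3.14, 3.14, 3.14, 3.14].

## Interface

Orientations are given as [roll, pitch, yaw] about the fixed x, y, z axes, in that order (R = Rz(yaw) Ry(pitch) Rx(roll)).
In Python, from rig import bot gives the robot as it stands.
- The arm moves only by the shell command python3 -m pendant 'ROWS' [FORCE]. ROWS is JSON, a list of rows, each an object with "jaw": the closure, from -1 (fully open) to 1 (shut); "slide": the shift along the tool's x, y, z in cm, a list of three; "roll": the turn about the tool's z in degrees. In form: [{"jaw": jaw, "slide": [x, y, z], "roll": roll}, ...]. A call has 1 to 10 rows; each row is the pose to reach, as a shift and turn from the pose commanded when the call began, along the tool's axes at that moment; what a row does not reach only later rows make up. A row lasts 1/10 s, in which the tool goes at most 50 mm and 8.59 degrees, less where a joint would pass 70% of its speed; a pose out of reach is approached as far as the arm can. A call with a gripper value outside its range is refused whole. The fingers move at their own pace and stop on an object; FORCE is the grip in N (left out, the last holds). Time passes only in rows, so rows that repeat a pose let the fingers close. It gives the time, the measured TCP pose, the force, the opening and the grip force at its end, in the units of the state.
- bot.get_state(): the state, without advancing time (a new reading comes with each control period).
- bot.camera(name): name is "side" or "top"; returns a dict with "pixels" (384x512x3 uint8, red, green, blue), "z_map" (384x512 float32, m along the optical axis (not along the pixel's ray), 0 where there is no reading), "vfov" (degrees; the focal length in pixels is half the picture's height over the tangent of half this angle, whatever the lens; pixels are square), "cx", "cy" (the principal point, pixels), "rvec" (rotation vector, rad) and "tvec" (3), from world to camera coordinates, as OpenCV has them. Camera axes: x right, y down, z forward; pixel columns grow to the right and rows downward; lengths in m; the calibration is good to about 2 mm. A picture is of the moment at which its call begins.
- bot.job_done(): hands the job in; it is judged then, once.
The state is a dict: "clock": time; "joint_pos": joint angles; "dq": joint speeds; "tau": joint torques, N m; "tcp_pos": TCP position; "ee_rot": TCP orientation; "ft_force": force on the tool from outside, world axes, zero at the start; "moment": the same for the moment, N m; "opening": opening from 0.0 (shut) to 1.0 (fully open); "grip_force": force on a finger pad.
Only numpy, scipy, OpenCV 4.12 (cv2) and the standard library are available. Lean on these libraries where they do the work, as an engineer would, in place of code of your own. Each camera call takes 0.05 s, during which the arm holds its last target. There are 200 camera calls.

## Working session

There is one attempt and no reset: what is moved stays moved. The work goes in short steps, Python scripts to look and compute and a shell command to move; the robot and the scene stay as the last step left them, time stands still between calls to the robot, and variables do not carry over. Pictures are saved under pics/ and viewed, at most 11 in all, crops included, and the job is handed in when it is done.

```bash
ls; mkdir -p pics; cat > h.py <<'E'
import numpy as np, cv2
from rig import bot
def cam(n):
    c=bot.camera(n); R=cv2.Rodrigues(np.array(c["rvec"],float))[0]; t=np.array(c["tvec"],float).reshape(3)
    f=c["pixels"].shape[0]/2/np.tan(np.radians(c["vfov"])/2)
    c.update(R=R,t=t,f=f,o=-R.T@t); return c
def ray(c,u,v):
    return c["R"].T@np.array([(u-c["cx"])/c["f"],(v-c["cy"])/c["f"],1.])
def plane(c,u,v,z):
    d=ray(c,u,v); return c["o"]+d*(z-c["o"][2])/d[2]
def pt(c,u,v,w=1):
    u,v=int(round(u)),int(round(v)); p=c["z_map"][v-w:v+w+1,u-w:u+w+1]; p=p[p>0]
    return c["o"]+ray(c,u,v)*np.median(p) if p.size else None
def cloud(c):
    H,W=c["z_map"].shape; U,V=np.meshgrid(np.arange(W),np.arange(H)); z=c["z_map"]
    P=np.stack([(U-c["cx"])/c["f"]*z,(V-c["cy"])/c["f"]*z,z],-1)
    return (P-c["t"])@c["R"]
def proj(c,p):
    q=c["R"]@np.array(p)+c["t"]; return c["f"]*q[:2]/q[2]+[c["cx"],c["cy"]]
def save(n,im,s=1):
    cv2.imwrite("pics/"+n,cv2.resize(im[...,::-1],None,fx=s,fy=s,interpolation=cv2.INTER_CUBIC))
E
python3 - <<'E'
from h import *
for n in("top","side"):
    c=cam(n); save(n+"1.png",c["pixels"],1.5); print(n,c["o"],c["R"],c["f"],c["cx"],c["cy"],(c["z_map"]>0).mean())
print(bot.get_state())
E
```

```text
pics
top [0.37165922 0.25264363 1.16184016] [[-0.02165463 -0.99966829 -0.01394212]
 [-0.98395992  0.02378011 -0.1767976 ]
 [ 0.1770705   0.00989    -0.98414848]] 462.1479309340799 260.8927939631681 192.61122254706365 0.9958902994791666
side [ 0.15469464 -0.49076288  0.60607989] [[ 0.89008479 -0.45571715 -0.00842275]
 [-0.23318648 -0.4394153  -0.86748963]
 [ 0.39162882  0.7741034  -0.49738395]] 449.751710315934 249.25025473813616 184.415023794472 0.9957224527994791
{'clock': 0.1, 'joint_pos': array([ 1.11950198e+00,  5.28423603e-01,  1.43378181e+00,  6.66203957e-06,
        1.18142223e+00, -1.78494947e-01]), 'dq': array([ 0.00075063, -0.00059069, -0.00286089, -0.00119053,  0.00062573,
       -0.00204754]), 'tau': array([-1.06252321e-04, -4.43303418e+01, -1.78587073e+01, -2.04371781e-04,
        3.87924301e-03, -7.28279645e-06]), 'tcp_pos': array([0.1680692 , 0.60129803, 0.23039809]), 'ee_rot': array([-3.13959109e+00, -3.67369539e-04,  2.86879035e+00]), 'ft_force': array([-0.03397298,  0.57801852, -0.32690348]), 'moment': array([ 0.03653164,  0.06055588, -0.02743491]), 'grip_force': 0.0, 'opening': 0.9996554061346491}
```

View pics/top1.png

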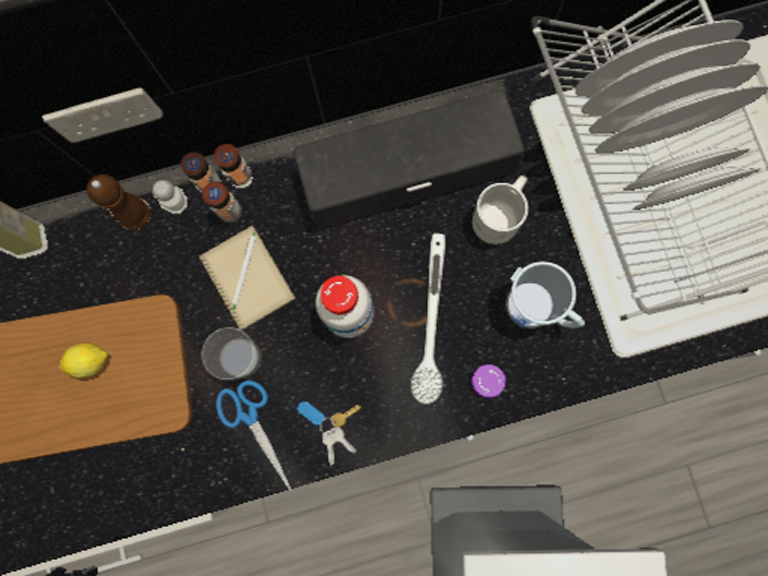

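View pics/side1.png

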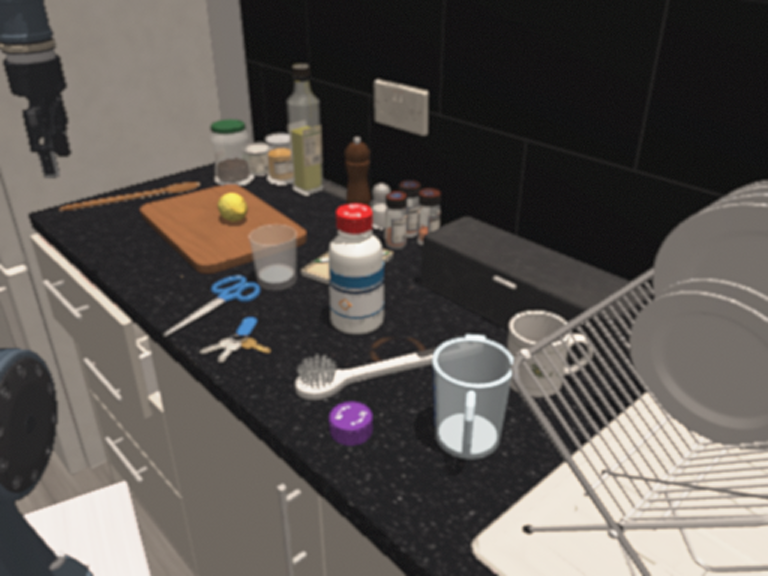

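The red cap on the bottle is at top (340,293)/1.5 and side (355,216)/1.5. The purple cap at top (489,381) and the green jar lid at the back of the side view have the same shape. Only the red one, on the labelled bottle, fits. The brush runs from its head at top (427,382) to its handle end at (437,238), and the jug is at (542,295).

```bash
cat > m.py <<'E'
from h import *
t=cam("top"); s=cam("side")
save("crop.png",np.hstack([cv2.resize(t["pixels"][165:265,190:300],(440,400)),cv2.resize(s["pixels"][120:240,200:290],(300,400))]))
def red(c):
    h=cv2.cvtColor(c["pixels"],cv2.COLOR_RGB2HSV); m=(((h[...,0]<8)|(h[...,0]>172))&(h[...,1]>150)&(h[...,2]>110)).astype(np.uint8)
    n,l,st,ce=cv2.connectedComponentsWithStats(m); i=1+np.argmax(st[1:,4]); print("red",st[i],ce[i]); return l==i
P=cloud(t);Q=cloud(s)
for c,C in((t,P),(s,Q)):
    m=red(c); p=C[m]; zt=np.percentile(p[:,2],90); q=p[p[:,2]>zt-.006]
    (x,y),r=cv2.minEnclosingCircle(q[:,:2].astype(np.float32)); print("cap top z",zt,"centre",x,y,r,"n",len(q))
# brush: white-ish in top, in window
def brush(c,C,win):
    g=c["pixels"].astype(int); m=np.zeros(g.shape[:2],bool); a,b,d,e=win
    m[b:e,a:d]=((g.min(2)>120)&(g.max(2)-g.min(2)<40))[b:e,a:d]; p=C[m]; k=(p[:,2]>.004)&(p[:,2]<.05); return p[k]
p=brush(t,P,(270,150,302,275)); hd=p[p[:,2]<.02]
x=p[:,0]; print("brush n",len(p),"x range",x.min(),x.max())
for lo in np.arange(x.min(),x.max(),.02):
    k=(x>=lo)&(x<lo+.02)
    if k.any(): q=p[k]; print("%.3f y %.4f [%.4f %.4f] z %.4f max %.4f"%(q[:,0].mean(),np.median(q[:,1]),q[:,1].min(),q[:,1].max(),np.median(q[:,2]),q[:,2].max()))
p2=brush(s,Q,(195,225,325,268)); x=p2[:,0]; print("side brush",len(p2))
for lo in np.arange(x.min(),x.max(),.03):
    k=(x>=lo)&(x<lo+.03)
    if k.any(): q=p2[k]; print("%.3f y %.4f z %.4f"%(q[:,0].mean(),np.median(q[:,1]),np.median(q[:,2])))
# jug rim
for c,C,w in((t,P,(325,165,395,230)),(s,Q,(280,215,350,310))):
    a,b,d,e=w; p=C[b:e,a:d].reshape(-1,3); k=(p[:,2]>.108)&(p[:,2]<.128); q=p[k]
    print("jug",len(q),q.min(0),q.max(0)) 
    if len(q)>5:
        A=np.c_[2*q[:,:2],np.ones(len(q))]; r=np.linalg.lstsq(A,(q[:,:2]**2).sum(1),rcond=None)[0]; print("fit",r[:2],np.sqrt(r[2]+r[0]**2+r[1]**2), np.median(q[:,2]))
# rack points near jug
k=(P[...,2]>.03)&(P[...,0]>.4)&(P[...,1]<.03); 
k=P[(P[...,2]>.02)&(P[...,0]>.3)&(P[...,0]<.72)&(P[...,1]<-.03)&(P[...,1]>-.16)]
for lo in np.arange(.36,.72,.03):
    q=k[(k[:,0]>=lo)&(k[:,0]<lo+.03)]
    if len(q): print("%.2f"%lo,"ymax %.3f zmax %.3f"%(q[:,1].max(),q[:,2].max()), "tall ymax",q[q[:,2]>.15][:,1].max() if (q[:,2]>.15).any() else None)
print("table z",np.median(P[230:245,320:340,2]))
E
python3 m.py
```

```text
red [214 184  25  25 424] [225.60849057 196.06132075]
cap top z 0.19509604346793782 centre 0.5414639115333557 0.33899474143981934 0.026689954102039337 n 395
red [224 135  24  20 325] [236.69538462 144.77538462]
cap top z 0.1950227082868537 centre 0.5431073307991028 0.33604031801223755 0.02752506360411644 n 179
brush n 907 x range 0.38911549875987067 0.6726846229343955
0.400 y 0.2114 [0.1886 0.2332] z 0.0128 max 0.0356
0.419 y 0.2109 [0.1872 0.2354] z 0.0132 max 0.0385
0.438 y 0.2101 [0.1893 0.2326] z 0.0138 max 0.0362
0.458 y 0.2070 [0.1971 0.2196] z 0.0119 max 0.0172
0.478 y 0.2043 [0.1987 0.2117] z 0.0125 max 0.0183
0.499 y 0.2032 [0.1955 0.2086] z 0.0127 max 0.0193
0.518 y 0.2003 [0.1921 0.2078] z 0.0123 max 0.0180
0.539 y 0.1983 [0.1916 0.2048] z 0.0132 max 0.0188
0.559 y 0.1962 [0.1884 0.2041] z 0.0126 max 0.0171
0.580 y 0.1980 [0.1852 0.2011] z 0.0132 max 0.0175
0.599 y 0.1975 [0.1820 0.2003] z 0.0119 max 0.0162
0.619 y 0.1945 [0.1789 0.1998] z 0.0128 max 0.0158
0.641 y 0.1861 [0.1756 0.1966] z 0.0120 max 0.0182
0.659 y 0.1842 [0.1720 0.1961] z 0.0122 max 0.0169
0.671 y 0.1837 
[... 343 characters left out ...]
326116 ] 0.04675949114770298 0.11784113416591599
jug 804 [ 0.50204201 -0.02553649  0.10801962] [0.59803053 0.07990199 0.12240355]
fit [0.54872815 0.02981057] 0.04633981169534916 0.1165623721461787
0.48 ymax -0.081 zmax 0.208 tall ymax -0.0811758987543614
0.51 ymax -0.070 zmax 0.213 tall ymax -0.07019873418752436
0.54 ymax -0.061 zmax 0.211 tall ymax -0.06122215137941716
0.57 ymax -0.052 zmax 0.210 tall ymax -0.052204300541715584
0.60 ymax -0.045 zmax 0.209 tall ymax -0.04470255968385949
0.63 ymax -0.036 zmax 0.275 tall ymax -0.03594041390257255
0.66 ymax -0.030 zmax 0.283 tall ymax -0.03021697497629814
0.69 ymax -0.030 zmax 0.285 tall ymax -0.030012050164471313
table z -0.0005994164362430017
```

View pics/crop.png

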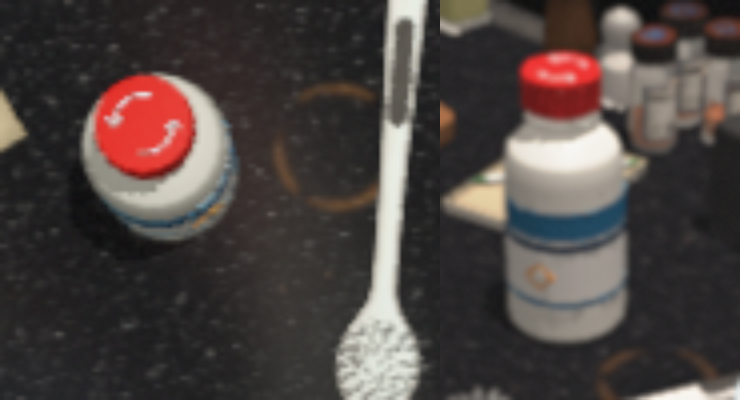

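The crop confirms that the cap to open is the red one on the white, blue-banded bottle, at (0.542,0.338) with its top at z 0.195 (0.194 expected). The jug is at (0.548,0.031), and the brush points along -0.12 rad with its free end at x≈0.675.

```bash
cat > d.py <<'E'
import sys,numpy as np
from rig import bot
# x y z yaw target -> slide cm, roll deg
def go(x,y,z,yaw=None):
    s=bot.get_state(); p=s["tcp_pos"]; a=s["ee_rot"][2]; yaw=a if yaw is None else yaw
    d=np.array([x,y,z])-p; r=(yaw-a+np.pi)%(2*np.pi)-np.pi
    print("slide",np.round(100*np.array([d@[np.cos(a),np.sin(a),0],d@[np.sin(a),-np.cos(a),0],-d[2]]),2),"roll",round(-np.degrees(r),1),"t",round(s["clock"],1),"yaw",round(a,3))
if __name__=="__main__": go(*map(float,sys.argv[1:]))
E
python3 d.py .637 .1865 .23 3.022; python3 d.py .637 .1865 .06 3.022
```

```text
slide [-56.33 -27.33   0.07] roll -8.8 t 0.2 yaw 2.869
slide [-56.33 -27.33  17.07] roll -8.8 t 0.2 yaw 2.869
```

```bash
python3 -m pendant '[{"jaw":-0.2,"slide":[-56.3,-27.3,0],"roll":-8.8},{"jaw":-0.2,"slide":[-56.3,-27.3,0],"roll":-8.8},{"jaw":-0.2,"slide":[-56.3,-27.3,0],"roll":-8.8},{"jaw":-0.2,"slide":[-56.3,-27.3,0],"roll":-8.8},{"jaw":-0.2,"slide":[-56.3,-27.3,0],"roll":-8.8},{"jaw":-0.2,"slide":[-56.3,-27.3,0],"roll":-8.8},{"jaw":-0.2,"slide":[-56.3,-27.3,0],"roll":-8.8},{"jaw":-0.2,"slide":[-56.3,-27.3,0],"roll":-8.8},{"jaw":-0.2,"slide":[-56.3,-27.3,0],"roll":-8.8},{"jaw":-0.2,"slide":[-56.3,-27.3,0],"roll":-8.8}]' 20; python3 d.py .637 .1865 .06 3.022
```

```text
clock: 1.2
tcp_pos: [0.5424, 0.2705, 0.2313]
ee_rot: [3.141, -0.0, 3.022]
ft_force: [1.0, 0.3, -0.1]
opening: 0.596
grip_force: 0.0
slide [-10.4   -7.21  17.13] roll 0.0 t 1.2 yaw 3.022
```

```bash
python3 -m pendant '[{"jaw":-0.2,"slide":[-10.4,-7.2,6],"roll":0},{"jaw":-0.2,"slide":[-10.4,-7.2,8],"roll":0},{"jaw":-0.2,"slide":[-10.4,-7.2,12],"roll":0},{"jaw":-0.2,"slide":[-10.4,-7.2,16],"roll":0},{"jaw":-0.2,"slide":[-10.4,-7.2,18],"roll":0},{"jaw":-0.2,"slide":[-10.4,-7.2,18],"roll":0},{"jaw":-0.2,"slide":[-10.4,-7.2,18],"roll":0}]'; python3 d.py .637 .1865 .003 3.022
python3 - <<'E'
from h import *
s=cam("side");t=cam("top")
save("g1.png",np.hstack([cv2.resize(t["pixels"][120:270,200:400],(400,300)),cv2.resize(s["pixels"][150:300,180:380],(400,300))]))
E
```

```text
clock: 1.9
tcp_pos: [0.6355, 0.1883, 0.051]
ee_rot: [-3.141, -0.002, 3.022]
ft_force: [0.9, 0.1, 1.2]
opening: 0.598
grip_force: 0.0
slide [-0.17 -0.16  4.8 ] roll 0.0 t 1.9 yaw 3.022
```

View pics/g1.png

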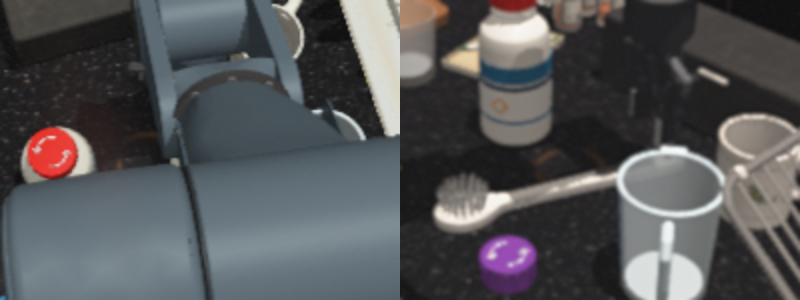

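In the side half of the picture the fingers are above the handle, about (645,120), and nothing is in the way. I'll descend and grip.

```bash
python3 -m pendant '[{"jaw":-0.2,"slide":[-0.1,-0.1,3],"roll":0},{"jaw":-0.2,"slide":[-0.1,-0.1,4.5],"roll":0},{"jaw":-0.2,"slide":[-0.1,-0.1,4.6],"roll":0},{"jaw":1,"slide":[-0.1,-0.1,4.6],"roll":0},{"jaw":1,"slide":[-0.1,-0.1,4.6],"roll":0},{"jaw":1,"slide":[-0.1,-0.1,4.6],"roll":0},{"jaw":1,"slide":[-0.1,-0.1,4.6],"roll":0},{"jaw":1,"slide":[-0.1,-0.1,4.6],"roll":0}]' 20; python3 d.py .637 .1865 .003 3.022
```

```text
clock: 2.8
tcp_pos: [0.6378, 0.1873, 0.0068]
ee_rot: [3.141, 0.002, 3.022]
ft_force: [-0.7, 0.7, 5.7]
opening: 0.191
grip_force: 23.0
slide [ 0.07 -0.09  0.38] roll 0.0 t 2.8 yaw 3.022
```

```bash
python3 -m pendant '[{"jaw":1,"slide":[0.05,0,-1.7],"roll":0},{"jaw":1,"slide":[0.25,0,-3.4],"roll":0},{"jaw":1,"slide":[0.55,0,-5.1],"roll":0},{"jaw":1,"slide":[0.95,0,-6.75],"roll":0},{"jaw":1,"slide":[1.5,0,-8.4],"roll":0},{"jaw":1,"slide":[2.1,0,-10],"roll":0},{"jaw":1,"slide":[2.9,0,-11.5],"roll":0},{"jaw":1,"slide":[3.7,0,-13],"roll":0},{"jaw":1,"slide":[4.7,0,-14.4],"roll":0},{"jaw":1,"slide":[5.7,0,-15.75],"roll":0}]'
python3 - <<'E'
from h import *
s=cam("side")
save("g2.png",s["pixels"][60:300,150:400],2)
E
```

```text
clock: 3.8
tcp_pos: [0.579, 0.194, 0.1639]
ee_rot: [-3.142, -0.0, 3.022]
ft_force: [-0.4, -0.2, -1.3]
opening: 0.191
grip_force: 22.3
```

View pics/g2.png

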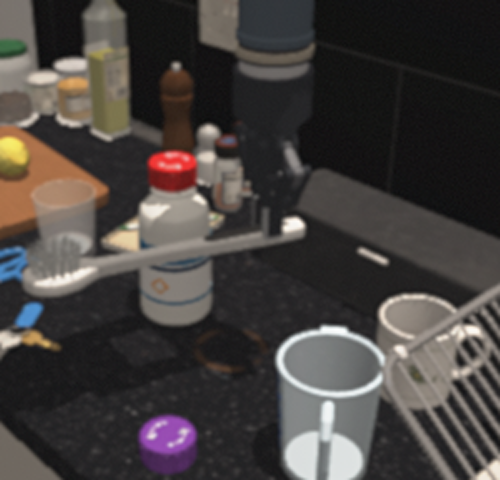

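The grip holds the brush stiffly: it is still near horizontal, with its head at (60,265) and the grip at (265,220). I'll ease the jaw in small steps so that it swings head-down, staying low in case it drops.

```bash
python3 -m pendant '[{"jaw":0.68,"slide":[0,0,0],"roll":0},{"jaw":0.66,"slide":[0,0,0],"roll":0}]'; python3 -m pendant '[{"jaw":0.64,"slide":[0,0,0],"roll":0},{"jaw":0.64,"slide":[0,0,0],"roll":0}]'; 
python3 - <<'E'
from h import *
s=cam("side"); p=cloud(s); g=s["pixels"].astype(int)
z=bot.get_state()["tcp_pos"]
m=(g.min(2)>100)&(g.max(2)-g.min(2)<45)&(abs(p[...,1]-.215)<.05)&(p[...,0]>.25)&(p[...,0]<.7)&(p[...,2]>.008)&(p[...,2]<.25)
q=p[m]; print(len(q)); 
for lo in np.arange(.28,.7,.03):
    r=q[(q[:,0]>=lo)&(q[:,0]<lo+.03)]
    if len(r): print("%.2f"%lo,len(r),np.round(np.median(r,0),3))
E
```

```text
clock: 4.05
tcp_pos: [0.5801, 0.1939, 0.1626]
ee_rot: [-3.141, 0.0, 3.023]
ft_force: [0.1, -0.1, -0.4]
opening: 0.188
grip_force: 22.3
clock: 4.25
tcp_pos: [0.5801, 0.1937, 0.1619]
ee_rot: [-3.141, -0.001, 3.022]
ft_force: [0.4, -0.6, -0.5]
opening: 0.185
grip_force: 22.3
1478
0.31 66 [0.337 0.212 0.166]
0.34 391 [0.355 0.205 0.172]
0.37 281 [0.38  0.206 0.17 ]
0.40 122 [0.415 0.206 0.166]
0.43 128 [0.446 0.203 0.166]
0.46 126 [0.475 0.2   0.165]
0.49 117 [0.503 0.195 0.166]
0.52 83 [0.535 0.19  0.165]
0.55 61 [0.561 0.186 0.165]
0.58 78 [0.601 0.18  0.167]
0.61 25 [0.612 0.184 0.169]
```

```bash
cat > b.py <<'E'
from h import *
s=cam("side"); p=cloud(s); g=s["pixels"].astype(int); T=bot.get_state()["tcp_pos"]
import sys
R=float(sys.argv[1]) if len(sys.argv)>1 else .06
m=(g.min(2)>95)&(g.max(2)-g.min(2)<45)&(abs(p[...,1]-T[1]-.01)<R)&(p[...,0]>T[0]-.28)&(p[...,0]<T[0]+.12)&(p[...,2]>.012)&(p[...,2]<T[2]+.06)
n,l,st,ce=cv2.connectedComponentsWithStats(m.astype(np.uint8)); i=1+np.argmax(st[1:,4]); q=p[l==i]
c=q.mean(0); d=np.linalg.svd(q-c,full_matrices=False)[2][0]; k=(q-c)@d
print(len(q),"mean",np.round(c,3),"axis",np.round(d,3),"ends",np.round(c+d*np.percentile(k,1),3),np.round(c+d*np.percentile(k,99),3),"tilt from vert",round(float(np.arccos(abs(d[2]))),2))
E
python3 -m pendant '[{"jaw":0.625,"slide":[0,0,0],"roll":0},{"jaw":0.625,"slide":[0,0,0],"roll":0}]'; python3 b.py; python3 -m pendant '[{"jaw":0.61,"slide":[0,0,0],"roll":0},{"jaw":0.61,"slide":[0,0,0],"roll":0}]';python3 b.py
```

```text
clock: 4.5
tcp_pos: [0.5801, 0.1938, 0.1625]
ee_rot: [-3.141, -0.001, 3.022]
ft_force: [0.5, -0.2, -0.6]
opening: 0.188
grip_force: 22.3
1553 mean [0.431 0.203 0.169] axis [-0.993  0.108  0.041] ends [0.612 0.183 0.162] [0.334 0.214 0.173] tilt from vert 1.53
clock: 4.75
tcp_pos: [0.5801, 0.1939, 0.1628]
ee_rot: [-3.142, -0.0, 3.022]
ft_force: [-0.1, 0.3, 0.3]
opening: 0.192
grip_force: 8.3
1487 mean [0.44  0.202 0.14 ] axis [-0.981  0.106 -0.165] ends [0.613 0.184 0.169] [0.34  0.213 0.123] tilt from vert 1.4
```

```bash
python3 -m pendant '[{"jaw":0.61,"slide":[0,0,0],"roll":0},{"jaw":0.61,"slide":[0,0,0],"roll":0},{"jaw":0.61,"slide":[0,0,0],"roll":0}]';python3 b.py
```

```text
clock: 5.1
tcp_pos: [0.5802, 0.1939, 0.1629]
ee_rot: [3.142, 0.0, 3.022]
ft_force: [0.4, 0.3, -0.3]
opening: 0.194
grip_force: 7.8
1230 mean [0.463 0.2   0.071] axis [-0.805  0.084 -0.587] ends [0.579 0.188 0.156] [0.391 0.208 0.018] tilt from vert 0.94
```

```bash
python3 -m pendant '[{"jaw":0.61,"slide":[0.5,0,-2],"roll":0},{"jaw":0.61,"slide":[1.2,0,-4],"roll":0},{"jaw":0.61,"slide":[2.5,0,-6],"roll":0},{"jaw":0.61,"slide":[4,0,-8],"roll":0},{"jaw":0.61,"slide":[4,0,-10],"roll":0},{"jaw":0.61,"slide":[4,0,-11],"roll":0},{"jaw":0.61,"slide":[4,0,-11],"roll":0},{"jaw":0.61,"slide":[4,0,-11],"roll":0}]';python3 b.py
```

```text
clock: 5.95
tcp_pos: [0.5403, 0.1985, 0.2722]
ee_rot: [-3.141, -0.001, 3.022]
ft_force: [0.1, 0.2, -1.1]
opening: 0.193
grip_force: 8.6
1361 mean [0.498 0.195 0.146] axis [-0.386  0.057 -0.921] ends [0.564 0.186 0.304] [0.457 0.202 0.049] tilt from vert 0.4
```

```bash
python3 -m pendant '[{"jaw":0.605,"slide":[0,0,0],"roll":0},{"jaw":0.605,"slide":[0,0,0],"roll":0},{"jaw":0.605,"slide":[0,0,0],"roll":0}]';python3 b.py
```

```text
clock: 6.3
tcp_pos: [0.5403, 0.1986, 0.2721]
ee_rot: [-3.141, -0.001, 3.022]
ft_force: [0.1, -0.3, -0.6]
opening: 0.198
grip_force: 3.6
1270 mean [0.512 0.193 0.142] axis [-0.297  0.039 -0.954] ends [0.562 0.187 0.303] [0.481 0.198 0.041] tilt from vert 0.3
```

```bash
python3 -m pendant '[{"jaw":1,"slide":[0,0,0],"roll":0},{"jaw":1,"slide":[0,0,0],"roll":0},{"jaw":1,"slide":[0,0,-4],"roll":0},{"jaw":1,"slide":[0,0,-7],"roll":0},{"jaw":1,"slide":[0,0,-10],"roll":0},{"jaw":1,"slide":[0,0,-13.5],"roll":0},{"jaw":1,"slide":[0,0,-13.5],"roll":0}]' 20;python3 b.py; python3 d.py .61 .031 .405; python3 - <<'E'
from h import *
s=cam("side"); save("g3.png",s["pixels"][20:260,170:420],2)
E
```

```text
clock: 7.05
tcp_pos: [0.5429, 0.1992, 0.4138]
ee_rot: [3.138, 0.012, 3.023]
ft_force: [-0.0, 0.9, -0.7]
opening: 0.189
grip_force: 20.4
1579 mean [0.518 0.194 0.284] axis [-0.272  0.04  -0.962] ends [0.565 0.187 0.448] [0.489 0.198 0.18 ] tilt from vert 0.28
slide [ -8.79 -15.86   0.58] roll -0.0 t 7.1 yaw 3.022
```

View pics/g3.png

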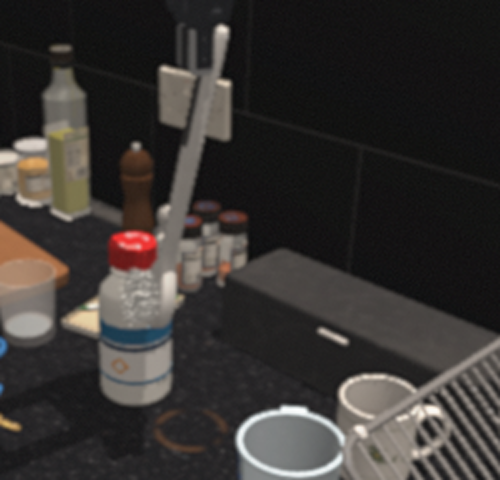

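The brush hangs head-down at about 0.28 rad, bristles toward the robot, with its head at crop (150,290). I'll measure the head's extents before placing it.

```bash
cat > e.py <<'E'
from h import *
s=cam("side"); p=cloud(s); g=s["pixels"].astype(int); T=bot.get_state()["tcp_pos"]; print(T)
m=(g.min(2)>75)&(g.max(2)-g.min(2)<50)&(abs(p[...,1]-T[1])<.05)&(abs(p[...,0]-T[0]+.05)<.11)&(p[...,2]>.12)
q=p[m]
for a in np.arange(.13,.47,.015):
    r=q[(q[:,2]>=a)&(q[:,2]<a+.015)]
    if len(r)>3: print("%.3f"%a,len(r),np.round(np.percentile(r,[3,97],axis=0)-T,3)[:,:2].T.tolist())
E
python3 e.py
```

```text
[0.5398163  0.19854835 0.40708705]
0.160 16 [[-0.051, -0.042], [-0.014, 0.005]]
0.175 140 [[-0.071, -0.039], [-0.02, 0.025]]
0.190 222 [[-0.067, -0.035], [-0.022, 0.03]]
0.205 203 [[-0.063, -0.031], [-0.019, 0.023]]
0.220 133 [[-0.06, -0.026], [-0.013, 0.014]]
0.235 71 [[-0.035, -0.021], [-0.006, 0.009]]
0.250 69 [[-0.032, -0.018], [-0.006, 0.007]]
0.265 69 [[-0.028, -0.014], [-0.007, 0.005]]
0.280 73 [[-0.025, -0.011], [-0.007, 0.006]]
0.295 69 [[-0.021, -0.008], [-0.008, 0.006]]
0.310 84 [[-0.018, -0.004], [-0.009, 0.005]]
0.325 76 [[-0.015, -0.0], [-0.01, 0.006]]
0.340 73 [[-0.011, 0.003], [-0.01, -0.0]]
0.355 67 [[-0.007, 0.007], [-0.012, -0.006]]
0.370 78 [[-0.004, 0.01], [-0.012, -0.005]]
0.385 74 [[-0.001, 0.014], [-0.014, -0.006]]
0.400 95 [[-0.01, 0.017], [-0.016, 0.011]]
0.415 72 [[-0.012, 0.02], [-0.022, -0.01]]
0.430 89 [[-0.011, 0.025], [-0.023, -0.009]]
0.445 13 [[-0.01, 0.022], [-0.029, -0.008]]
```

```bash
python3 d.py .598 .028 .407; python3 -m pendant '[{"jaw":1,"slide":[-1,-3,0],"roll":0},{"jaw":1,"slide":[-2,-6,0],"roll":0},{"jaw":1,"slide":[-4,-10,0],"roll":0},{"jaw":1,"slide":[-6,-13,0],"roll":0},{"jaw":1,"slide":[-7.8,-16.2,0],"roll":0},{"jaw":1,"slide":[-7.8,-16.2,0],"roll":0},{"jaw":1,"slide":[-7.8,-16.2,0],"roll":0},{"jaw":1,"slide":[-7.8,-16.2,0],"roll":0}]'; python3 e.py|head -12;python3 d.py .598 .028 .252;  python3 - <<'E'
from h import *
s=cam("side"); save("g4.png",s["pixels"][60:320,220:420],2)
E
```

```text
slide [-7.800e+00 -1.624e+01  1.000e-02] roll -0.0 t 7.2 yaw 3.022
clock: 8.0
tcp_pos: [0.5977, 0.0293, 0.4065]
ee_rot: [3.141, -0.003, 3.023]
ft_force: [-0.4, 0.1, -1.2]
opening: 0.189
grip_force: 20.4
[0.59781212 0.0296202  0.40698128]
0.160 36 [[-0.066, -0.04], [-0.016, 0.014]]
0.175 191 [[-0.072, -0.04], [-0.021, 0.028]]
0.190 272 [[-0.068, -0.036], [-0.022, 0.029]]
0.205 323 [[-0.064, -0.031], [-0.019, 0.027]]
0.220 161 [[-0.061, -0.026], [-0.012, 0.014]]
0.235 95 [[-0.036, -0.022], [-0.006, 0.008]]
0.250 94 [[-0.033, -0.019], [-0.006, 0.007]]
0.265 99 [[-0.029, -0.015], [-0.007, 0.007]]
0.280 96 [[-0.025, -0.011], [-0.007, 0.006]]
0.295 105 [[-0.022, -0.01], [-0.008, 0.006]]
0.310 108 [[-0.018, -0.005], [-0.008, 0.006]]
slide [-0.04 -0.16 15.5 ] roll -0.0 t 8.1 yaw 3.024
```

View pics/g4.png

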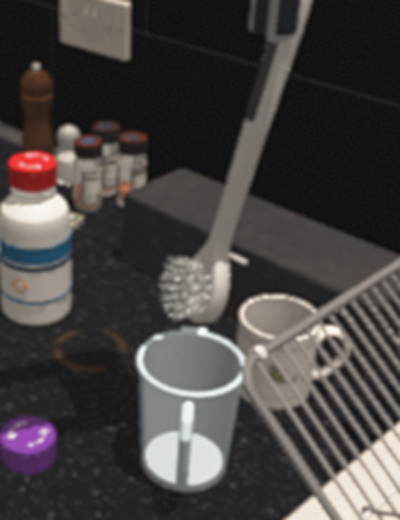

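The head at (195,290) is over the jug, whose rim is at (190,360), and the way down is clear. I'll lower it.

```bash
python3 -m pendant '[{"jaw":1,"slide":[0,-0.1,3],"roll":0},{"jaw":1,"slide":[0,-0.1,5.5],"roll":0},{"jaw":1,"slide":[0,-0.1,8],"roll":0},{"jaw":1,"slide":[0,-0.1,10.5],"roll":0},{"jaw":1,"slide":[0,-0.1,12.5],"roll":0},{"jaw":1,"slide":[0,-0.1,14],"roll":0},{"jaw":1,"slide":[0,-0.1,15],"roll":0},{"jaw":1,"slide":[0,-0.1,15.2],"roll":0},{"jaw":1,"slide":[0,-0.1,15.2],"roll":0}]'
```

```text
clock: 9.0
tcp_pos: [0.5986, 0.028, 0.2561]
ee_rot: [-3.142, 0.0, 3.023]
ft_force: [0.3, -0.2, -0.6]
opening: 0.188
grip_force: 20.5
```

```bash
python3 -m pendant '[{"jaw":1,"slide":[0,0,0.4],"roll":0},{"jaw":1,"slide":[0,0,0.6],"roll":0},{"jaw":1,"slide":[0,0,0.6],"roll":0},{"jaw":0.58,"slide":[0,0,0.6],"roll":0},{"jaw":0.4,"slide":[0,0,0.6],"roll":0},{"jaw":0,"slide":[0,0,0.6],"roll":0},{"jaw":-0.2,"slide":[0,0,0.6],"roll":0},{"jaw":-0.2,"slide":[0,0,0.6],"roll":0}]'
python3 - <<'E'
from h import *
s=cam("side"); save("g5.png",s["pixels"][60:320,220:420],2)
E
```

```text
clock: 9.8
tcp_pos: [0.5985, 0.0275, 0.2499]
ee_rot: [-3.142, 0.0, 3.022]
ft_force: [0.3, -0.0, -0.3]
opening: 0.6
grip_force: 0.0
```

View pics/g5.png

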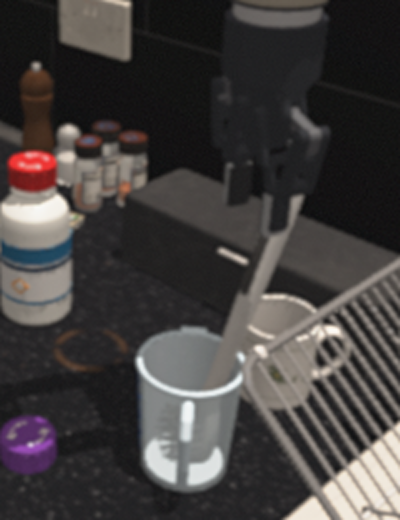

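The brush now leans on the far rim with its head in the jug at (185,440), and its handle is between the open fingers. I'll go straight up, then check.

```bash
python3 -m pendant '[{"jaw":-0.4,"slide":[0,0,-1],"roll":0},{"jaw":-0.4,"slide":[0,0,-3],"roll":0},{"jaw":-0.4,"slide":[0,0,-6],"roll":0},{"jaw":-0.4,"slide":[0,0,-10],"roll":0},{"jaw":-0.8,"slide":[0,0,-14],"roll":0},{"jaw":-0.9,"slide":[0,0,-14],"roll":0}]'
python3 - <<'E'
from h import *
import d
s=cam("side"); p=cloud(s); g=s["pixels"].astype(int); T=bot.get_state()["tcp_pos"]
m=(g.min(2)>75)&(g.max(2)-g.min(2)<50)&(abs(p[...,1]-.02)<.09)&(abs(p[...,0]-.62)<.09)&(p[...,2]>.13)&(p[...,2]<.30)
q=p[m]
for a in np.arange(.13,.30,.015):
    r=q[(q[:,2]>=a)&(q[:,2]<a+.015)]
    if len(r)>3: print("%.3f"%a,len(r),np.round(np.percentile(r,[10,50,90],axis=0),3)[:,:2].T.tolist())
q=p[215:310,280:350].reshape(-1,3); q=q[(q[:,2]>.11)&(q[:,2]<.125)&(abs(q[:,0]-.55)<.06)]
A=np.c_[2*q[:,:2],np.ones(len(q))]; r=np.linalg.lstsq(A,(q[:,:2]**2).sum(1),rcond=None)[0]; print("jug",r[:2])
d.go(.542,.338,.30,2.6)
E
```

```text
clock: 10.45
tcp_pos: [0.6016, 0.0272, 0.3978]
ee_rot: [-3.141, 0.015, 3.023]
ft_force: [0.4, -0.5, 0.1]
opening: 0.955
grip_force: 0.0
0.130 80 [[0.583, 0.587, 0.595], [0.02, 0.022, 0.031]]
0.145 85 [[0.588, 0.591, 0.598], [0.019, 0.021, 0.031]]
0.160 90 [[0.592, 0.595, 0.603], [0.018, 0.02, 0.031]]
0.175 184 [[0.597, 0.652, 0.697], [-0.066, -0.052, 0.021]]
0.190 292 [[0.597, 0.625, 0.693], [-0.065, -0.046, 0.018]]
0.205 301 [[0.575, 0.612, 0.68], [-0.066, -0.047, 0.016]]
0.220 75 [[0.608, 0.613, 0.62], [0.013, 0.015, 0.019]]
0.235 101 [[0.613, 0.616, 0.624], [0.012, 0.015, 0.028]]
0.250 135 [[0.617, 0.62, 0.627], [0.011, 0.017, 0.03]]
0.265 131 [[0.622, 0.625, 0.633], [0.012, 0.016, 0.029]]
0.280 25 [[0.625, 0.628, 0.632], [0.016, 0.024, 0.029]]
jug [0.54739208 0.03148715]
slide [ 9.46 30.15  9.45] roll 24.2 t 10.5 yaw 3.023
```

The brush is standing at 0.28 rad and the jug hasn't moved. Next, the cap.

```bash
python3 -m pendant '[{"jaw":-1,"slide":[1,3,0],"roll":5},{"jaw":-1,"slide":[2.5,8,0],"roll":12},{"jaw":-1,"slide":[4,13,0],"roll":20},{"jaw":-1,"slide":[5.5,18,0],"roll":28},{"jaw":-1,"slide":[7,23,2],"roll":30},{"jaw":-1,"slide":[8.5,27,6],"roll":30},{"jaw":-1,"slide":[9.5,30.15,10],"roll":30},{"jaw":-1,"slide":[9.5,30.15,14],"roll":30},{"jaw":-1,"slide":[9.5,30.15,14.5],"roll":30},{"jaw":-1,"slide":[9.5,30.15,14.5],"roll":30}]' 60;python3 d.py .542 .3375 .164; python3 - <<'E'
from h import *
s=cam("side");t=cam("top")
for c in (s,t):
    h=cv2.cvtColor(c["pixels"],cv2.COLOR_RGB2HSV); m=((h[...,0]<8)|(h[...,0]>172))&(h[...,1]>150)&(h[...,2]>110); q=cloud(c)[m]; q=q[(q[:,2]>.188)&(q[:,2]<.2)]
    print(len(q)); 
    if len(q)>20: print(cv2.minEnclosingCircle(q[:,:2].astype(np.float32)))
save("g6.png",s["pixels"][60:260,160:360],2.5)
E
```

```text
clock: 11.5
tcp_pos: [0.5379, 0.3374, 0.2415]
ee_rot: [-3.135, -0.004, 2.5]
ft_force: [0.0, 0.4, 0.7]
opening: 1.001
grip_force: 0.0
slide [-0.32  0.25  7.75] roll -0.0 t 11.5 yaw 2.5
178
((0.5427200198173523, 0.33772584795951843), 0.02791782096028328)
101
((0.5268956422805786, 0.34248024225234985), 0.01909356378018856)
```

View pics/g6.png

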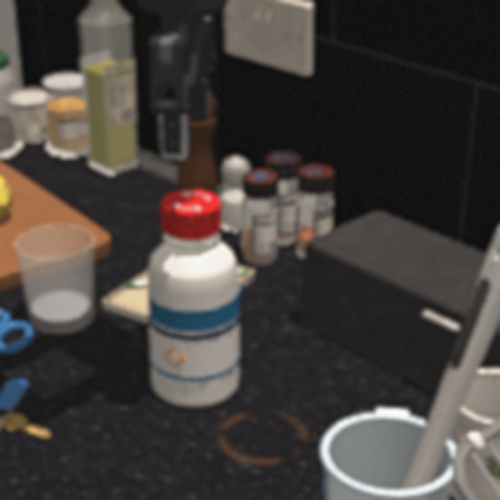

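The gripper at (180,110) is above the red cap at (190,215), with the fingers spread along the line of sight. I'll descend with a small correction.

```bash
python3 -m pendant '[{"jaw":-1,"slide":[-0.2,0.2,0],"roll":0},{"jaw":-1,"slide":[-0.2,0.2,0],"roll":0}]';python3 d.py .542 .3375 .164
```

```text
clock: 11.8
tcp_pos: [0.545, 0.3382, 0.2474]
ee_rot: [3.137, 0.003, 2.497]
ft_force: [0.4, 0.4, 0.1]
opening: 1.001
grip_force: 0.0
slide [ 0.2  -0.23  8.34] roll -0.0 t 11.8 yaw 2.497
```

```bash
python3 -m pendant '[{"jaw":-1,"slide":[0,0,0],"roll":0},{"jaw":-1,"slide":[0,0,0],"roll":0},{"jaw":-1,"slide":[0,0,3],"roll":0},{"jaw":-1,"slide":[0,0,4],"roll":0},{"jaw":-1,"slide":[0,0,4],"roll":0},{"jaw":-1,"slide":[0,0,4],"roll":0}]';python3 d.py .542 .3375 .164
```

```text
clock: 12.4
tcp_pos: [0.543, 0.3387, 0.2051]
ee_rot: [3.142, 0.0, 2.499]
ft_force: [0.8, 1.0, 0.3]
opening: 0.993
grip_force: 0.0
slide [ 0.01 -0.16  4.11] roll -0.0 t 12.4 yaw 2.499
```

```bash
python3 -m pendant '[{"jaw":-1,"slide":[0,-0.15,1.5],"roll":0},{"jaw":-1,"slide":[0,-0.15,3],"roll":0},{"jaw":-1,"slide":[0,-0.15,4.1],"roll":0},{"jaw":-1,"slide":[0,-0.15,4.1],"roll":0},{"jaw":-1,"slide":[0,-0.15,4.1],"roll":0},{"jaw":-1,"slide":[0,-0.15,4.1],"roll":0}]';python3 d.py .542 .3375 .164
```

```text
clock: 13.0
tcp_pos: [0.5426, 0.3377, 0.1648]
ee_rot: [3.14, 0.001, 2.499]
ft_force: [0.5, 0.8, -0.5]
opening: 1.003
grip_force: 0.0
slide [ 0.04 -0.05  0.08] roll -0.0 t 13.0 yaw 2.499
```

```bash
python3 -m pendant '[{"jaw":-0.3,"slide":[0,0,0],"roll":0},{"jaw":-0.1,"slide":[0,0,0],"roll":0},{"jaw":1,"slide":[0,0,0],"roll":0},{"jaw":1,"slide":[0,0,0],"roll":0},{"jaw":1,"slide":[0,0,0],"roll":0},{"jaw":1,"slide":[0,0,0],"roll":0}]' 60;python3 d.py .542 .3375 .164
```

```text
clock: 13.6
tcp_pos: [0.5427, 0.3379, 0.1647]
ee_rot: [3.139, 0.001, 2.499]
ft_force: [0.9, 2.0, 4.6]
opening: 0.618
grip_force: 62.7
slide [ 0.03 -0.08  0.07] roll -0.0 t 13.6 yaw 2.499
```

```bash
python3 -m pendant '[{"jaw":1,"slide":[0,0,0.2],"roll":0},{"jaw":1,"slide":[0,0,0.4],"roll":0},{"jaw":1,"slide":[0,0,0.6],"roll":0},{"jaw":1,"slide":[0,0,0.6],"roll":0},{"jaw":1,"slide":[0,0,0.6],"roll":0}]';python3 d.py .542 .3375 .164
```

```text
clock: 14.1
tcp_pos: [0.5428, 0.3381, 0.1594]
ee_rot: [3.139, 0.001, 2.499]
ft_force: [0.2, 2.1, 8.2]
opening: 0.617
grip_force: 63.2
slide [ 0.03 -0.1  -0.46] roll -0.0 t 14.1 yaw 2.499
```

```bash
python3 -m pendant '[{"jaw":1,"slide":[0,0,0.15],"roll":0},{"jaw":1,"slide":[0,0,0.25],"roll":0},{"jaw":1,"slide":[0,0,0.25],"roll":0}]';python3 d.py .542 .3375 .164
```

```text
clock: 14.4
tcp_pos: [0.5429, 0.3382, 0.1587]
ee_rot: [3.138, 0.002, 2.499]
ft_force: [-2.5, 1.3, 17.4]
opening: 0.614
grip_force: 64.1
slide [ 0.03 -0.11 -0.53] roll -0.0 t 14.4 yaw 2.499
```

```bash
python3 -m pendant '[{"jaw":1,"slide":[0,0,0.05],"roll":-2},{"jaw":1,"slide":[0,0,0.05],"roll":-5},{"jaw":1,"slide":[0,0,0.05],"roll":-9},{"jaw":1,"slide":[0,0,0.05],"roll":-13},{"jaw":1,"slide":[0,0,0.05],"roll":-17},{"jaw":1,"slide":[0,0,0.05],"roll":-21},{"jaw":1,"slide":[0,0,0.05],"roll":-25},{"jaw":1,"slide":[0,0,0.05],"roll":-29},{"jaw":1,"slide":[0,0,0.05],"roll":-33},{"jaw":1,"slide":[0,0,0.05],"roll":-35}]';python3 -c "
from rig import bot;s=bot.get_state();print(s['moment'],s['ee_rot'])"
```

```text
clock: 15.4
tcp_pos: [0.5438, 0.3383, 0.1587]
ee_rot: [3.139, 0.006, 3.111]
ft_force: [-1.2, 0.9, 18.1]
opening: 0.615
grip_force: 64.2
[-0.06108163  0.35864481 -0.11833234] [3.13907857 0.00562365 3.1114337 ]
```

```bash
python3 -m pendant '[{"jaw":1,"slide":[0,0,0],"roll":-4},{"jaw":1,"slide":[0,0,0],"roll":-8},{"jaw":1,"slide":[0,0,0],"roll":-12},{"jaw":1,"slide":[0,0,0],"roll":-16},{"jaw":1,"slide":[0,0,0],"roll":-20},{"jaw":1,"slide":[0,0,0],"roll":-24},{"jaw":1,"slide":[0,0,0],"roll":-28},{"jaw":1,"slide":[0,0,0],"roll":-32},{"jaw":1,"slide":[0,0,0],"roll":-34},{"jaw":1,"slide":[0,0,0],"roll":-34}]';python3 -c "
from h import *
s=bot.get_state();print(s['moment'],s['ee_rot'])
c=cam('side');save('g7.png',c['pixels'][100:240,180:320],3.5)"
```

```text
clock: 16.4
tcp_pos: [0.5442, 0.3383, 0.1587]
ee_rot: [-3.14, 0.007, -2.579]
ft_force: [-1.1, 0.1, 16.8]
opening: 0.615
grip_force: 64.2
[0.08028953 0.23511075 0.08050953] [-3.14027508  0.00682156 -2.57934433]
```

View pics/g7.png

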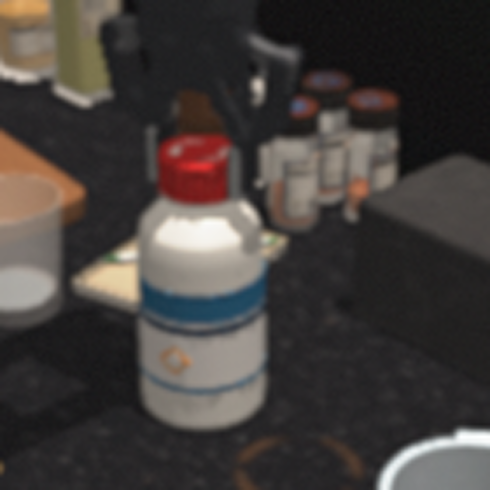

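The cap is gripped at (197,168). The label mark at (175,360) is where it was before, so the cap turned 1.2 rad and the bottle did not. I'll lift gently.

```bash
python3 -m pendant '[{"jaw":1,"slide":[0,0,-0.3],"roll":0},{"jaw":1,"slide":[0,0,-0.7],"roll":0},{"jaw":1,"slide":[0,0,-1.1],"roll":0},{"jaw":1,"slide":[0,0,-1.3],"roll":0},{"jaw":1,"slide":[0,0,-1.3],"roll":0}]'
```

```text
clock: 16.95
tcp_pos: [0.5416, 0.3372, 0.1673]
ee_rot: [3.141, -0.001, -2.58]
ft_force: [1.5, 0.8, 1.0]
opening: 0.615
grip_force: 62.8
```

```bash
python3 -m pendant '[{"jaw":1,"slide":[0,0,-0.5],"roll":0},{"jaw":1,"slide":[0,0,-1.5],"roll":0},{"jaw":1,"slide":[0,0,-2.5],"roll":0},{"jaw":1,"slide":[0,0,-3.5],"roll":0},{"jaw":1,"slide":[0,0,-4.5],"roll":0},{"jaw":1,"slide":[0,0,-5.5],"roll":0},{"jaw":1,"slide":[0,0,-5.8],"roll":0},{"jaw":1,"slide":[0,0,-5.8],"roll":0},{"jaw":1,"slide":[0,0,-5.8],"roll":0},{"jaw":1,"slide":[0,0,-5.8],"roll":0}]'; python3 -c "
from h import *
c=cam('side');q=cloud(c);p=c['pixels'];save('g8.png',p[60:320,180:420],2.2)
h=cv2.cvtColor(p,cv2.COLOR_RGB2HSV); m=((h[...,0]<8)|(h[...,0]>172))&(h[...,1]>150)&(h[...,2]>70); r=q[m];r=r[(abs(r[:,0]-.54)<.05)&(abs(r[:,1]-.335)<.05)]
print(len(r),np.percentile(r,[3,97],axis=0))"
```

```text
clock: 17.95
tcp_pos: [0.5415, 0.3372, 0.2252]
ee_rot: [3.141, -0.001, -2.58]
ft_force: [-0.3, -0.3, -1.3]
opening: 0.622
grip_force: 62.9
325 [[0.51512241 0.30915062 0.23070652]
 [0.55565001 0.35609307 0.25609604]]
```

View pics/g8.png

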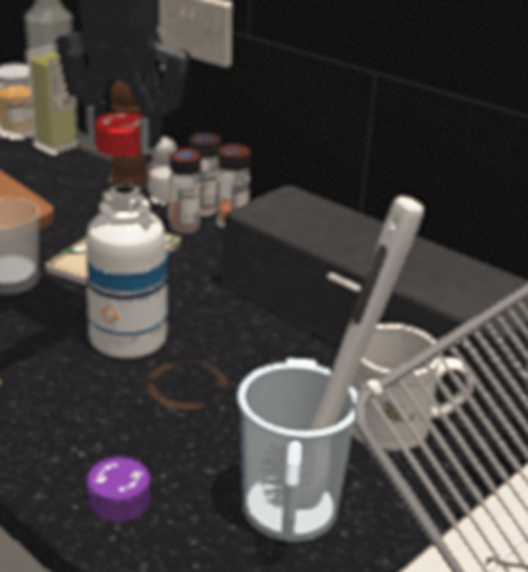

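The cap is held level at (120,133), z 0.231 to 0.256, about 5 cm above the open mouth at (125,190). The bottle is upright and the brush stands in the jug.

```bash
python3 -c "
from rig import bot
print(bot.job_done())"
```

```text
the job is handed in; nothing more can be done
None
```

The job is handed in (the rig returned no verdict): the brush stands bristles-down in the jug at about 0.28 rad, and the red cap is off and held level about 5 cm above the open bottle, with the bottle and jug still in place and the mug, glass and notebook not touched.

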